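# Sort used ware for discard and washing, and clip the discard tub shut

## Task

Clear up after the session: put the two capped sample vials into the round discard tub, stand the small empty beaker upright in the wide bay of the wash-up tray, and put the rubber stopper into the tray's narrow bay. When both vials are in, close the tub with the one of the three lids that fits it, pressed down flat until all three spring clips have snapped over its edge.

Things in the scene. Friction and masses are not known exactly. Their poses are not given: they have to be found in the camera images.
- vial_a: sample vial with a white cap and pale yellow contents, 25 mm wide, 59 mm tall, standing upright; origin at the centre of its underside, z up. Grip it across the glass or the cap (the cap is 23 mm wide, from 44 to 59 mm above the origin). About 0.03 kg.
- vial_b: sample vial of brown glass with a black cap, 25 mm wide, 59 mm tall, standing upright; origin at the centre of its underside, z up. Grip it as vial_a. About 0.03 kg.
- beaker: small empty clear glass beaker, 52 mm wide, 70 mm tall, open at the top, standing upright; origin at the centre of its underside, z up. Grip it across its outside. About 0.06 kg. (A larger beaker of 95 mm at the back of the bench is no part of the job.)
- stopper: red-brown rubber stopper, a cone 35 mm wide at the top and a little narrower below, 30 mm tall, standing on its narrow end; origin at the centre of its underside, z up. About 0.03 kg.
- tub: white round fixed tub; origin under its centre, z up. Mouth 104 mm wide inside, rim at z = 84 mm, inner floor at 4 mm. Three grey spring clips round the rim, beads 55 mm from the axis at z = 91 mm, flaring to 59 mm at their tips, z = 102 mm. Pressed down, the fitting lid pushes them out (about 6 N in all) and they snap over its edge; it then lies on the rim with its origin at z = 76 mm.
- tray: white fixed tray, 120 mm along its own x, 180 mm along y, walls 26 mm high and 3 mm thick; origin under its centre, z up; inner floor at z = 3 mm. A low wall across it at y = -18.5 mm: the wide bay (114 x 104 mm inside) has its centre at y = +35 mm, the narrow bay (114 x 67 mm) at y = -53.5 mm, both at x = 0, in the tray frame.
- lid_small: round grey lid, 96 mm across, lying plug side down; symmetric about its z. Origin at the centre of its underside; 81 mm plug up to z = 8 mm, disc from 8 to 12 mm, and on its centre a round knob 25 mm wide, from z = 12 to 35 mm: grip it there. 0.06 kg. 
- lid_medium: round grey lid, 114 mm across, lying plug side down; symmetric about its z. Origin at the centre of its underside; 99 mm plug up to z = 8 mm, disc from 8 to 12 mm, and on its centre a round knob 25 mm wide, from z = 12 to 35 mm: grip it there. 0.06 kg. 
- lid_large: round grey lid, 132 mm across, lying plug side down; symmetric about its z. Origin at the centre of its underside; 117 mm plug up to z = 8 mm, disc from 8 to 12 mm, and on its centre a round knob 25 mm wide, from z = 12 to 35 mm: grip it there. 0.06 kg. 

How it is judged (in metres and radians):
At the end, for the whole second after the job is handed in: Both vials are inside the tub under the fitting lid; that lid lies on the rim under the clips (centred within 6 mm, level within 3 degrees, height within 4 mm); the beaker stands upright on the floor of the wide bay; the stopper lies in the narrow bay; all at rest (horizontal distance between each of vial_a, vial_b and tub below 0.054 m and z of vial_a in the frame of tub between -0.002 and 0.07 m and linear speed of each of vial_a, vial_b, beaker, stopper, lid_medium below 0.02 m/s and z of vial_b in the frame of tub between -0.002 and 0.07 m and x of beaker in the frame of tray between -0.05 and 0.05 m and y of beaker in the frame of tray between -0.015 and 0.085 m and z of beaker in the frame of tray between -0.002 and 0.01 m and angle between beaker's own z axis and vertical below 0.12 rad and x of stopper in the frame of tray between -0.058 and 0.058 m and y of stopper in the frame of tray between -0.088 and -0.018 m and z of stopper in the frame of tray between -0.002 and 0.024 m and horizontal distance between lid_medium and tub below 0.006 m and z of lid_medium in the frame of tub between 0.072 and 0.079 m and angle between the z axis of lid_medium and the z axis of tub, either way round below 0.05 rad and angle between lid_medium's own z axis and vertical below 0.05 rad); the robot touches nothing.
It also fails if it takes over 120 s, if anything falls off the work surface, if the arm or the gripper's body presses on something with over 40 N, if the wrist force passes 120 N, or if a joint passes its speed limit or range.

## Robot

A 7-joint arm with a two-finger parallel gripper is mounted at the origin on a cart in front of the work surface, level with it; the furniture and walls round the work are solid. World frame = base frame: x ahead of the robot, y to its left, z up, the work surface at z = 0. Lengths are in m, angles in degrees, forces in N, time in s.
With the tool pointing down it reaches from about 0.425 to 0.875 m from the base axis. Payload 4.7 kg.
Tool frame: the origin (TCP) lies between the finger pads; the fingertips stand env.tip_reach ahead of it and the grasp point (between the pads) lies 2 mm behind it (env.tip_reach is the distance from the TCP to the fingertips, in m); z points along the fingers, y is the line along which they close (so a half turn about z gives the same grasp; the last joint's range is limited). The gripper opens to 87 mm and grips with 3 to 60 N. Pads are 19 mm wide; open, the fingers measure 117 mm over their backs; the gripper's body (75 mm by 190 mm) begins 51 mm behind the grasp point.
Start: joints at [-70.869, 18.392, -4.016, 83.108, 1.295, 78.541, -3.26], TCP at [0.204, 0.617, 0.24] pointing down, gripper open.
Joint ranges: [-163.93, 163.93], [-17.29, 119.83], [-79.2, 71.16], [3.27, 140.29], [-89.18, 269.18], [5.43, 117.66], [-154.24, 154.24]. Speed limits (degrees/s): [147.25, 147.25, 180, 180, 180, 180, 180].

## Interface

Orientations are given as [roll, pitch, yaw] about the fixed x, y, z axes, in that order (R = Rz(yaw) Ry(pitch) Rx(roll)).
In Python, from cell import env gives the robot as it stands.
- The arm moves only by the tool jog_arm, called after "Request:" in YAML: its name, and indented under it one key for each argument. Schema: {"type":"object","properties":{"increments":{"type":"string"},"grip_force":{"type":"number"},"only":{"type":"string"},"quiet":{"type":"boolean"},"lines":{"type":"string"}},"required":["increments"],"additionalProperties":false}. increments is a string of 1 to 8 rows, parted by semicolons, with the numbers parted by spaces; each row has 5 numbers: dx, dy, dz in parts of the range, where 1.0 means 600 mm, then a turn about the tool's z in parts of the range, where 1.0 means 60 degrees, then the finger opening in m; each row is the pose to reach, as a shift and turn from the pose commanded when the call began, along the tool's axes at that moment; what a row does not reach only later rows make up. A row lasts 1/12 s, in which the tool goes at most 0.0417 m and 7.16 degrees, less where a joint would pass 70% of its speed; a pose out of reach is approached as far as the arm can. The fingers move at their own pace and stop on an object; grip_force is the grip in N (left out, the last holds). Time passes only in rows, so rows that do not move let the fingers close. The tool returns the time, the measured TCP pose, the force, the opening and the grip force at its end. only (a regular expression) keeps the lines of the reply that match it, lines (a string "A,B") keeps lines A to B, and quiet returns only ok. A shift or turn number past 1, either way, is cut back to 1. Input that does not fit is refused with a message, and nothing moves.
- env.get_obs(): the state, without advancing time (a new reading comes with each control period).
- env.read_camera(name): name is "scene" or "top"; returns a dict with "color" (400x640x3 uint8, blue, green, red), "fx", "fy", "cx", "cy" (pixels), "world_from_camera" (4x4, takes a point from camera to world coordinates). Camera axes: x right, y down, z forward; pixel columns grow to the right and rows downward; lengths in m; the calibration is good to about 2 mm. A picture is of the moment at which its call begins. There is no depth.
- env.sign_off(): hands the job in; it is judged then, once.
The state is a dict: "time_s": time; "qpos": joint angles; "joint_velocities": joint speeds; "effort": joint torques, N m; "tool_pos": TCP position; "tool_rot": TCP orientation; "force": force on the tool from outside, world axes, zero at the start; "wrist_torque": the same for the moment, N m; "grip_width": finger opening in m; "grasp_force": force on a finger pad.
Only numpy, scipy, OpenCV 4.12 (cv2) and the standard library are available. Lean on these libraries where they do the work, as an engineer would, in place of code of your own. Each camera call takes 0.05 s, during which the arm holds its last target. There are 200 camera calls.

## Working session

There is one attempt and no reset: what is moved stays moved. The work goes in short steps, Python scripts to look and compute and a tool call to move; the robot and the scene stay as the last step left them, time stands still between calls to the robot, and variables do not carry over. Pictures are saved under pics/ and viewed, at most 15 in all, crops included, and the job is handed in when it is done.

```bash
ls; mkdir -p pics; python3 - <<'E'
from cell import env
import cv2
print(env.tip_reach, {k:v for k,v in env.get_obs().items()})
for n in ("scene","top"):
    c=env.read_camera(n); cv2.imwrite(f"pics/{n}0.png",c["color"]); print(n,c["fx"],c["fy"],c["cx"],c["cy"],c["world_from_camera"].round(4).tolist())
E
```

```text
cell.py
pics
0.017 {'time_s': 0.0, 'qpos': array([-70.86812184,  18.4376285 ,  -4.01638712,  83.17709414,
         1.29626297,  78.54041217,  -3.25970727]), 'joint_velocities': array([ 0.03639479,  0.07316577, -0.05447494, -0.02352518,  0.10084162,
       -0.03732567,  0.02795836]), 'effort': array([ 5.56428495e-04, -4.91274011e+01, -4.03515631e-01, -3.12531781e+01,
       -6.38191542e-02,  4.33324242e-02,  1.67643548e-04]), 'tool_pos': array([0.20423062, 0.61651636, 0.23845862]), 'tool_rot': array([-1.79890186e+02,  6.84105773e-03,  1.61679283e+02]), 'force': array([-0.42444964,  0.26107989, -0.35273629]), 'wrist_torque': array([0.01100716, 0.00804936, 0.04795454]), 'grasp_force': 0.0, 'grip_width': 0.08683500281653496}
scene 429.1727284919727 429.1727284919727 320.70111718273404 203.30866654023805 [[0.4805, -0.5306, 0.6983, -0.2091], [-0.8769, -0.3007, 0.3749, -0.3975], [0.011, -0.7925, -0.6098, 0.7021], [0.0, 0.0, 0.0, 1.0]]
top 449.232837821428 449.232837821428 315.14167441341255 199.55624435540278 [[0.009, -0.9823, 0.187, 0.3056], [-0.9999, -0.0067, 0.013, 0.002], [-0.0115, -0.1871, -0.9823, 1.1669], [0.0, 0.0, 0.0, 1.0]]
```

View pics/scene0.png

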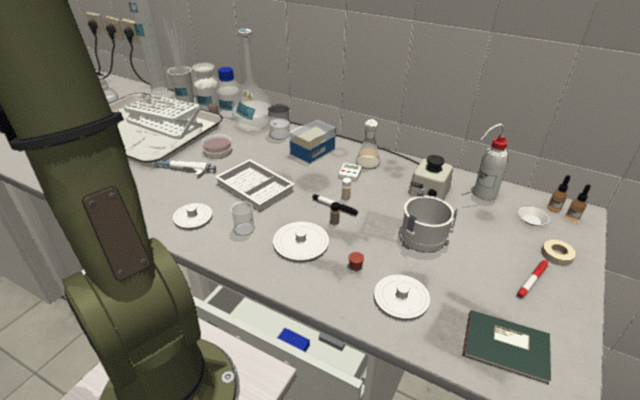

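View pics/top0.png

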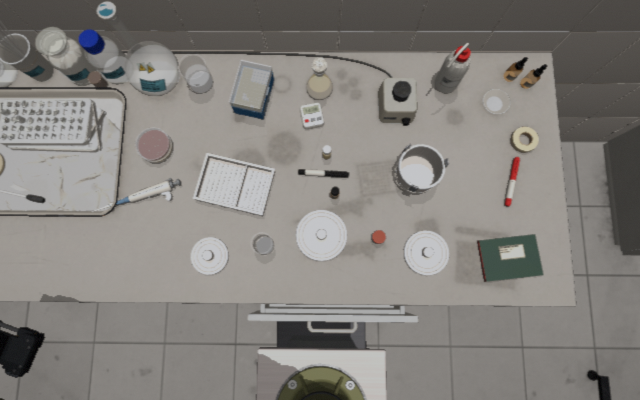

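The top view (x up, y left) shows the tub at (418,170), tray at (235,184), beaker at (263,244) and stopper at (378,237). vial_a is at (326,152) and vial_b at (335,192), with a marker pen between them. The lids are at (209,256), (322,235) and (427,253). I'll zoom in on both views.

```bash
python3 - <<'E'
import cv2
a=cv2.imread("pics/top0.png")[120:290,185:460]; cv2.imwrite("pics/topz.png",cv2.resize(a,None,fx=2.9,fy=2.9,interpolation=cv2.INTER_CUBIC))
a=cv2.imread("pics/scene0.png")[150:330,165:465]; cv2.imwrite("pics/scz.png",cv2.resize(a,None,fx=2.6,fy=2.6,interpolation=cv2.INTER_CUBIC))
E
```

```text
(no output)
```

View pics/topz.png

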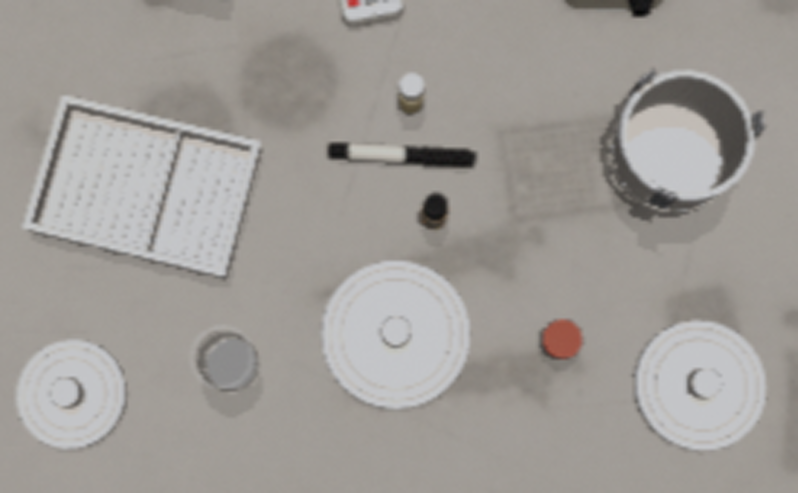

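View pics/scz.png

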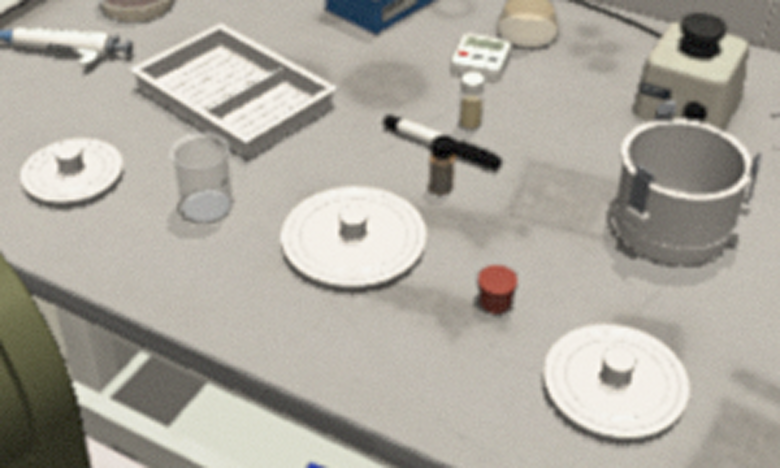

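Zoomed pixels, top view: caps at (411,84) and (435,205), stopper top (562,335), beaker (229,358), knobs (67,392), (396,331) and (706,382), tub mouth centre about (685,137). Scene view: caps at (472,80) and (443,143), stopper top (497,277), knob tops (353,216) and (619,357), tub rim about (685,160). Next I'll fit shapes from masks and triangulate.

```bash
cat > h.py <<'E'
import cv2, numpy as np
from cell import env
from scipy.spatial.transform import Rotation as R
class Cam:
    def __init__(s,n):
        c=env.read_camera(n); s.im=c["color"]; s.T=np.array(c["world_from_camera"]); s.k=(c["fx"],c["fy"],c["cx"],c["cy"])
    def ray(s,p):
        fx,fy,cx,cy=s.k; d=s.T[:3,:3]@np.array([(p[0]-cx)/fx,(p[1]-cy)/fy,1]); return s.T[:3,3],d/np.linalg.norm(d)
    def on(s,p,z):
        o,d=s.ray(p); return o+d*(z-o[2])/d[2]
    def px(s,P):
        fx,fy,cx,cy=s.k; q=s.T[:3,:3].T@(np.array(P)-s.T[:3,3]); return np.array([fx*q[0]/q[2]+cx,fy*q[1]/q[2]+cy])
    def blobs(s,mask,box,amin=15):
        x0,y0,x1,y1=box; m=np.zeros(mask.shape,np.uint8); m[y0:y1,x0:x1]=mask[y0:y1,x0:x1]*255
        cs,_=cv2.findContours(m,cv2.RETR_EXTERNAL,cv2.CHAIN_APPROX_NONE)
        return sorted([c for c in cs if cv2.contourArea(c)>=amin],key=cv2.contourArea,reverse=True)
def tri(a,pa,b,pb):
    o1,d1=a.ray(pa);o2,d2=b.ray(pb)
    t=np.linalg.lstsq(np.c_[d1,-d2],o2-o1,rcond=None)[0]; p,q=o1+t[0]*d1,o2+t[1]*d2
    return (p+q)/2,np.linalg.norm(p-q)
def circ(cam,cnt,z):
    P=np.array([cam.on(p,z)[:2] for p in cnt.reshape(-1,2).astype(float)])
    (x,y),r=cv2.minEnclosingCircle(P.astype(np.float32)); 
    A=np.c_[2*P,np.ones(len(P))]; s=np.linalg.lstsq(A,(P**2).sum(1),rcond=None)[0]
    return s[:2].round(4),round(float(np.sqrt(s[2]+s[0]**2+s[1]**2)),4)
def go(target,yaw=None):
    "shift in tool axes to reach target with the TCP"
    o=env.get_obs(); M=R.from_euler("xyz",o["tool_rot"],degrees=True).as_matrix()
    print("pos",o["tool_pos"].round(4),"rot",o["tool_rot"].round(2),"delta tool",(M.T@(np.array(target)-o["tool_pos"])).round(4))
    if yaw is not None: print("turn", ((-(yaw-o["tool_rot"][2])+90)%180)-90)
E
python3 - <<'E'
from h import *
t,s=Cam("top"),Cam("scene")
T=lambda u,v:(185+u/2.9-.33,120+v/2.9-.33)
S=lambda u,v:(165+u/2.6-.3,150+v/2.6-.3)
for n,a,b in [("capA",(412,80),(472,79)),("capB",(435,202),(443,141)),("stop",(562,335),(497,276)),("knS",(67,389),(70,152)),("knL",(396,329),(352,216)),("knM",(706,379),(620,357)),("tubrim",(686,134),(685,160)),("bkrim",(228,356),(201,150)),("penL",(333,151),(388,122)),("penR",(474,157),(497,160)),
 ("trTL",(68,99),(222,28)),("trTR",(259,144),(332,92)),("trBL",(27,228),(136,73)),("trBR",(226,275),(247,147))]:
    p,e=tri(t,T(*a),s,S(*b)); print(n,p.round(4),round(e,4))
g=t.im.min(2)>185
for n,b in [("S",(180,230,235,280)),("L",(290,205,352,266)),("M",(400,225,455,280))]:
    c=t.blobs(g,b)[0]; print(n,circ(t,c,.012))
hsv=cv2.cvtColor(t.im,cv2.COLOR_BGR2HSV); c=t.blobs((hsv[...,1]>120),(365,225,395,250))[0]; print("stopper",circ(t,c,.03))
E
```

```text
capA [ 0.654  -0.0112  0.0557] 0.0016
capB [ 0.5438 -0.0328  0.0576] 0.0012
stop [ 0.4312 -0.1441  0.0302] 0.0001
knS [0.3806 0.2864 0.0324] 0.0
knL [0.4348 0.0013 0.0324] 0.0012
knM [ 0.3938 -0.2677  0.0331] 0.0004
tubrim [ 0.5999 -0.2474  0.08  ] 0.0006
bkrim [0.406  0.1427 0.0732] 0.002
penL [0.6013 0.0592 0.0089] 0.001
penR [ 0.595  -0.069   0.0133] 0.0003
trTL [0.6446 0.3008 0.0255] 0.0013
trTR [0.6032 0.1268 0.0225] 0.0015
trBL [0.5261 0.3303 0.0236] 0.0051
trBR [0.4837 0.1527 0.0199] 0.0
S (array([0.3781, 0.2888]), 0.0451)
L (array([0.4339, 0.0014]), 0.0633)
M (array([ 0.3904, -0.2676]), 0.0543)
stopper (array([ 0.4277, -0.144 ]), 0.0147)
```

```bash
python3 -c "
from h import *
go([.654,-.011,.2],180)"
```

```text
pos [0.2043 0.6167 0.2389] rot [-1.7993e+02  1.0000e-02  1.6168e+02] delta tool [-0.6243 -0.4545  0.0395]
turn -18.32363718028256
```

The manual's scale: shifts go in shares of 600 mm and turns go in shares of 60 degrees. Converting my numbers, -0.264 m / 0.6 = -0.44, -0.192 m / 0.6 = -0.32, -18.3 degrees / 60 = -0.305.

Request:
jog_arm:
  increments: "-0.055 -0.04 0 -0.1 0.087;-0.11 -0.08 0 -0.2 0.087;-0.165 -0.12 0 -0.305 0.087;-0.22 -0.16 0 -0.305 0.087;-0.275 -0.2 0 -0.305 0.087;-0.33 -0.24 0 -0.305 0.087;-0.385 -0.28 0 -0.305 0.087;-0.44 -0.32 0 -0.305 0.087"

```text
time_s: 0.87
tool_pos: [0.3954, 0.3499, 0.2396]
tool_rot: [180.0, 0.0, 180.0]
force: [0.6, -0.1, 0.1]
grip_width: 0.0871
grasp_force: 0.0
```

```bash
python3 -c "
from h import *
go([.654,-.011,.2],180)"
```

```text
pos [0.3954 0.3499 0.2396] rot [1.7998e+02 1.0000e-02 1.7998e+02] delta tool [-0.2587 -0.3608  0.0395]
turn -0.018264799535103293
```

To row units: -0.264 m / 0.6 = -0.44, -0.231 m / 0.6 = -0.385.

Request:
jog_arm:
  increments: "-0.04 -0.055 0 0 0.06;-0.08 -0.11 0 0 0.06;-0.12 -0.165 0 0 0.06;-0.16 -0.22 0 0 0.06;-0.2 -0.275 0 0 0.06;-0.24 -0.33 0 0 0.06;-0.28 -0.385 0 0 0.06;-0.3167 -0.44 0 0 0.06"
  lines: "1,2"

```text
time_s: 1.53
tool_pos: [0.5855, 0.0859, 0.2396]
```

Request:
jog_arm:
  increments: "-0.0383 -0.055 0.0333 0 0.06;-0.0767 -0.11 0.0667 0 0.06;-0.115 -0.1617 0.1 0 0.06;-0.115 -0.1617 0.15 0 0.06;-0.115 -0.1617 0.1917 0 0.06;-0.115 -0.1617 0.1917 0 0.06"

```text
time_s: 2.03
tool_pos: [0.6496, -0.0105, 0.1179]
tool_rot: [-179.9, -0.6, 179.9]
force: [-0.9, 0.8, -0.8]
grip_width: 0.0601
grasp_force: 0.0
```

```bash
python3 - <<'E'
from h import *
go([.654,-.011,.042],180)
s=Cam("scene"); t=Cam("top")
cv2.imwrite("pics/a1.png",np.hstack([cv2.resize(s.im[120:260,260:420],None,fx=2.4,fy=2.4),cv2.resize(t.im[80:220,250:410],None,fx=2.4,fy=2.4)]))
E
```

```text
pos [ 0.6496 -0.0105  0.1179] rot [-179.94   -0.63  179.85] delta tool [-0.0053 -0.0004  0.0759]
turn -0.1451689508773768
```

View pics/a1.png

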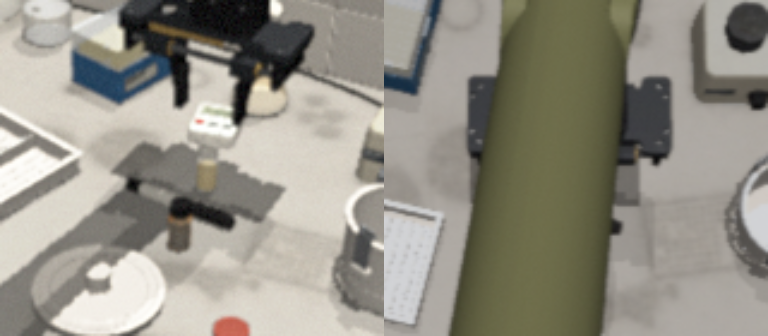

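The gripper is over vial_a, fingers either side of it at (180,85) and (240,100), clear of the pen. Next: descend, grip and lift.

To row units: 0.074 m / 0.6 = 0.1233, 0.072 m / 0.6 = 0.12.

Request:
jog_arm:
  increments: "-0.0067 0 0.05 0 0.06;-0.0067 0 0.0917 0 0.06;-0.0067 0 0.12 0 0.06;-0.0067 0 0.1233 0 0.06;-0.0067 0 0.1233 0 0.06"

```text
time_s: 2.55
tool_pos: [0.6581, -0.0083, 0.0519]
tool_rot: [180.0, 0.1, -179.9]
force: [-0.2, 0.3, -0.3]
grip_width: 0.06
grasp_force: 0.0
```

Request:
jog_arm:
  increments: "0 0 0 0 0.0;0 0 0 0 0;0 0 0 0 0;0 0 0 0 0;0 0 0 0 0;0 0 0 0 0"
  grip_force: 12

```text
time_s: 3.05
tool_pos: [0.6577, -0.0093, 0.051]
tool_rot: [180.0, 0.0, 180.0]
force: [-0.2, 0.2, -0.2]
grip_width: 0.0274
grasp_force: 0.0
```

To row units: 0.008 m / 0.6 = 0.0133, 0.003 m / 0.6 = 0.005.

Request:
jog_arm:
  increments: "0.005 0 0 0 0.05;0.005 -0.0017 0.0133 0 0.05;0.005 -0.0017 0.0133 0 0.05;0.005 -0.0017 0.0133 0 0;0.005 -0.0017 0.0133 0 0;0.005 -0.0017 0.0133 0 0;0.005 -0.0017 0.0133 0 0;0.005 -0.0017 0.0133 0 0"
  grip_force: 12

```text
time_s: 3.72
tool_pos: [0.6547, -0.0103, 0.0427]
tool_rot: [180.0, 0.0, 180.0]
force: [0.4, 1.5, -0.4]
grip_width: 0.0243
grasp_force: 12.0
```

Request:
jog_arm:
  increments: "0 0 0 0 0;0 0 0 0 0;0 0 0 0 0;0 0 -0.05 0 0;0 0 -0.1167 0 0;0 0 -0.1833 0 0;0 0 -0.25 0 0;0 0 -0.25 0 0"

```text
time_s: 4.38
tool_pos: [0.6591, -0.0109, 0.2025]
tool_rot: [179.9, 0.9, 180.0]
force: [2.0, -0.2, 0.6]
grip_width: 0.0242
grasp_force: 12.0
```

```bash
python3 -c "
from h import *
go([.622,-.247,.2],180)"
```

```text
pos [ 0.6591 -0.0109  0.2025] rot [179.94   0.86 179.97] delta tool [ 0.037  -0.2362  0.0017]
turn -0.03411662709785901
```

To row units: -0.237 m / 0.6 = -0.395, 0.033 m / 0.6 = 0.055.

Request:
jog_arm:
  increments: "0.01 -0.0667 0 0 0;0.02 -0.1333 0 0 0;0.03 -0.2 0 0 0;0.04 -0.2667 0 0 0;0.05 -0.3333 0 0 0;0.055 -0.395 0 0 0;0.055 -0.395 0 0 0;0.055 -0.395 0 0 0"

```text
time_s: 5.05
tool_pos: [0.6198, -0.2515, 0.1924]
tool_rot: [-179.9, -0.0, 179.6]
force: [0.3, 0.3, -0.4]
grip_width: 0.0246
grasp_force: 12.0
```

```bash
python3 - <<'E'
from h import *
s=Cam("scene")
cv2.imwrite("pics/a2.png",cv2.resize(s.im[80:270,330:520],None,fx=3,fy=3))
E
```

```text
(no output)
```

View pics/a2.png

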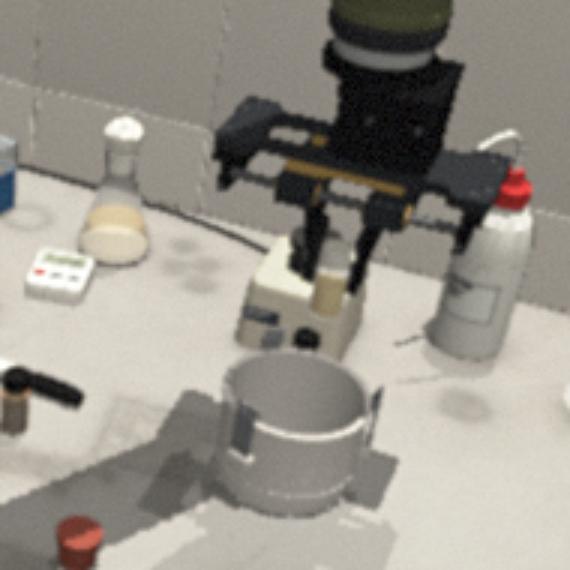

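The vial is held above the tub, at (325,285), with the tub mouth below it at (295,395). Now lower it and release.

To row units: 0.13 m / 0.6 = 0.2167, 0.1 m / 0.6 = 0.1667.

Request:
jog_arm:
  increments: "0 0 0.0583 0 0;0 0 0.1167 0 0;0 0 0.1667 0 0;0 0 0.2167 0 0;0 0 0.2167 0 0;0 0 0.2167 0 0;0 0 0.2167 0 0.045;0 0 0.2167 0 0.045"

```text
time_s: 5.77
tool_pos: [0.6235, -0.2474, 0.0654]
tool_rot: [-179.9, 0.3, -180.0]
force: [0.9, -0.1, 0.5]
grip_width: 0.0314
grasp_force: 0.0
```

Request:
jog_arm:
  increments: "0 0 0 0 0.045;0 0 0 0 0.045;0 0 -0.0667 0 0.045;0 0 -0.1333 0 0.045;0 0 -0.2 0 0.045;0 0 -0.2 0 0.06;0 0 -0.2 0 0.06"

```text
time_s: 6.35
tool_pos: [0.6233, -0.2485, 0.1871]
tool_rot: [-179.9, 0.4, 180.0]
force: [0.7, 0.0, -1.0]
grip_width: 0.0522
grasp_force: 0.0
```

```bash
python3 -c "
from h import *
go([.544,-.033,.2],180)"
```

```text
pos [ 0.6233 -0.2485  0.1871] rot [-179.89    0.44  179.96] delta tool [ 0.0794  0.2154 -0.0139]
turn -0.0434517860534811
```

To row units: 0.214 m / 0.6 = 0.3567, 0.184 m / 0.6 = 0.3067.

Request:
jog_arm:
  increments: "0.0217 0.0617 0 0 0.06;0.045 0.1233 0 0 0.06;0.0667 0.1833 0 0 0.06;0.09 0.245 0 0 0.06;0.1133 0.3067 0 0 0.06;0.13 0.3567 0 0 0.06;0.13 0.3567 0.0333 0 0.06;0.13 0.3567 0.0833 0 0.06"
  lines: "1,2"

```text
time_s: 7.02
tool_pos: [0.5448, -0.0299, 0.134]
```

Request:
jog_arm:
  increments: "0 0 0.0583 0 0.06;0 0 0.1167 0 0.06;0 0 0.15 0 0.06;0 0 0.15 0 0.06;0 0 0.15 0 0;0 0 0.15 0 0;0 0 0.15 0 0;0 0 0.15 0 0"

```text
time_s: 7.68
tool_pos: [0.5449, -0.0333, 0.0444]
tool_rot: [180.0, 0.2, 180.0]
force: [1.6, -0.0, 1.3]
grip_width: 0.0405
grasp_force: 0.0
```

Request:
jog_arm:
  increments: "0 0 0 0 0;0 0 0 0 0;0 0 0 0 0"

```text
time_s: 7.93
tool_pos: [0.5439, -0.0332, 0.0432]
tool_rot: [180.0, 0.1, 180.0]
force: [0.4, -0.0, 2.3]
grip_width: 0.0242
grasp_force: 12.0
```

To row units: -0.15 m / 0.6 = -0.25, -0.12 m / 0.6 = -0.2.

Request:
jog_arm:
  increments: "0 0 0 0 0;0 0 -0.0667 0 0;0 0 -0.1333 0 0;0 0 -0.2 0 0;0 0 -0.25 0 0;-0.01 -0.0633 -0.25 0 0;-0.02 -0.1267 -0.25 0 0;-0.03 -0.19 -0.25 0 0"

```text
time_s: 8.6
tool_pos: [0.562, -0.1479, 0.1936]
tool_rot: [180.0, 0.1, -179.9]
force: [0.3, 0.4, -0.1]
grip_width: 0.0241
grasp_force: 12.0
```

Request:
jog_arm:
  increments: "-0.01 -0.0617 0 0 0;-0.02 -0.1233 0 0 0;-0.0267 -0.1667 0 0 0;-0.0267 -0.1667 0 0 0;-0.0267 -0.1667 0 0 0;-0.0267 -0.1667 0.0667 0 0;-0.0267 -0.1667 0.1333 0 0;-0.0267 -0.1667 0.1833 0 0"

```text
time_s: 9.27
tool_pos: [0.5769, -0.2443, 0.08]
tool_rot: [179.9, -0.1, -179.9]
force: [-0.4, 1.1, -1.6]
grip_width: 0.024
grasp_force: 12.0
```

Request:
jog_arm:
  increments: "0 0 0.0333 0 0;0 0 0.0333 0 0;0 0 0.0333 0 0;0 0 0.0333 0 0.045;0 0 0.0333 0 0.045;0 0 0.0333 0 0.045;0 0 -0.0333 0 0.045;0 0 -0.1 0 0.045"

```text
time_s: 9.93
tool_pos: [0.576, -0.2465, 0.1423]
tool_rot: [179.9, -0.2, 180.0]
force: [1.6, -0.3, -0.2]
grip_width: 0.0434
grasp_force: 0.0
```

Request:
jog_arm:
  increments: "0 0 -0.0667 0 0.087;0 0 -0.1 0 0.087;0 0 -0.1 0 0.087"

```text
time_s: 10.18
tool_pos: [0.5806, -0.2492, 0.2105]
tool_rot: [-179.8, 0.7, 180.0]
force: [0.5, -0.3, 0.1]
grip_width: 0.0577
grasp_force: 0.0
```

```bash
python3 -c "
from h import *
go([.406,.143,.2],180)"
```

```text
pos [ 0.5806 -0.2492  0.2105] rot [-179.82    0.7   179.96] delta tool [0.175  0.3921 0.0071]
turn -0.041682483996908104
```

To row units: 0.148 m / 0.6 = 0.2467, 0.103 m / 0.6 = 0.1717.

Request:
jog_arm:
  increments: "0.05 0.035 0 0 0.06;0.1 0.07 0 0 0.06;0.15 0.105 0 0 0.06;0.2 0.1383 0.0333 0 0.06;0.2467 0.1717 0.0667 0 0.06;0.2467 0.1717 0.1167 0 0.06;0.2467 0.1717 0.1667 0 0.06;0.2467 0.1717 0.2167 0 0.06"

```text
time_s: 10.85
tool_pos: [0.4298, -0.1436, 0.0726]
tool_rot: [179.9, 0.2, -180.0]
force: [0.3, 0.3, -0.5]
grip_width: 0.0598
grasp_force: 0.0
```

Request:
jog_arm:
  increments: "0 0 0.05 0 0.06;0 0 0.0833 0 0.06;0 0 0.0833 0 0.06;0 0 0.0833 0 0.06"

```text
time_s: 11.18
tool_pos: [0.4288, -0.1443, 0.0224]
tool_rot: [-180.0, -0.1, 180.0]
force: [0.2, 0.6, 0.5]
grip_width: 0.0598
grasp_force: 0.0
```

```bash
python3 - <<'E'
from h import *
go([.430,-.144,.02],180); print(env.get_obs()["qpos"].round(1))
s=Cam("scene");t=Cam("top")
cv2.imwrite("pics/a3.png",np.hstack([cv2.resize(s.im[180:320,300:460],None,fx=2.4,fy=2.4),cv2.resize(t.im[110:250,330:490],None,fx=2.4,fy=2.4)]))
E
```

```text
pos [ 0.4288 -0.1443  0.0224] rot [-1.8000e+02 -1.0000e-01  1.7995e+02] delta tool [-0.0012  0.0003  0.0024]
turn -0.04646498055589632
[-13.3   8.6  30.2 124.   -5.7  48.8 110.4]
```

View pics/a3.png

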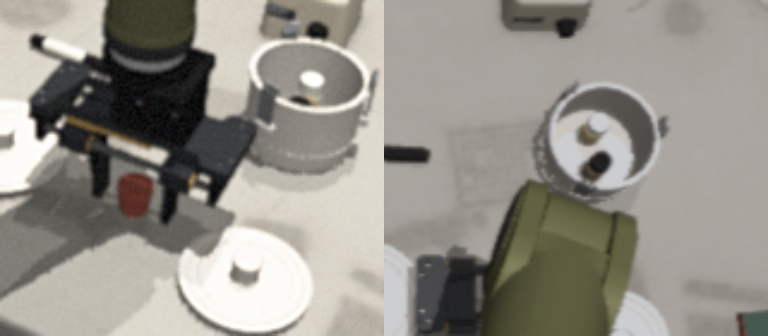

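The stopper is between the fingers at (135,193) in the left crop. In the right crop both vials stand inside the tub, caps at (598,122) and (598,160). Gripping the stopper.

To row units: 0.002 m / 0.6 = 0.0033.

Request:
jog_arm:
  increments: "0 0 0.0033 0 0;0 0 0.0033 0 0;0 0 0.0033 0 0;0 0 0.0033 0 0;0 0 0.0033 0 0;0 0 0.0033 0 0;0 0 0.0033 0 0;0 0 0.0033 0 0"
  grip_force: 12

```text
time_s: 11.95
tool_pos: [0.4297, -0.1443, 0.0208]
tool_rot: [180.0, 0.0, 180.0]
force: [0.7, 0.3, 3.7]
grip_width: 0.0326
grasp_force: 11.7
```

Request:
jog_arm:
  increments: "0 0 -0.0667 0 0;0 0 -0.1333 0 0;0 0 -0.2 0 0;-0.0217 0.0583 -0.2167 0.1167 0;-0.0433 0.1167 -0.2167 0.2333 0;-0.065 0.175 -0.2167 0.35 0;-0.0867 0.2333 -0.2167 0.4667 0;-0.1083 0.2917 -0.2167 0.5833 0"

```text
time_s: 12.62
tool_pos: [0.4942, 0.0312, 0.1506]
tool_rot: [180.0, -0.0, 146.7]
force: [0.2, -1.3, 0.4]
grip_width: 0.0326
grasp_force: 11.9
```

```bash
python3 -c "
from h import *
go([.552,.1756,.15],77); print(env.get_obs()['qpos'])"
```

```text
pos [0.4942 0.0312 0.1506] rot [179.97  -0.   146.75] delta tool [0.0309 0.1524 0.0007]
turn 69.74815096418737
[-25.39981933   3.04556893  19.37411561 111.84810104  -1.1352589
  65.26834005  51.17186884]
```

To row units: 0.1524 m / 0.6 = 0.254, 0.12 m / 0.6 = 0.2, 56 degrees / 60 = 0.9333.

Request:
jog_arm:
  increments: "0.01 0.05 0 0.1167 0;0.02 0.1 0 0.2333 0;0.03 0.15 0 0.35 0;0.04 0.2 0 0.4667 0;0.0517 0.254 0 0.5833 0;0.0517 0.254 0 0.7 0;0.0517 0.254 0 0.8167 0;0.0517 0.254 0 0.9333 0"
  lines: "1,3"

```text
time_s: 13.28
tool_pos: [0.5505, 0.1749, 0.1496]
tool_rot: [-179.9, 0.1, 90.8]
```

Request:
jog_arm:
  increments: "0 0 0 0.1167 0;0 0 0 0.2 0;0 0 0 0.2 0;0 0 0 0.2 0"

```text
time_s: 13.62
tool_pos: [0.5506, 0.1743, 0.1502]
tool_rot: [-180.0, 0.0, 79.3]
force: [-0.5, 0.6, -0.6]
grip_width: 0.0322
grasp_force: 11.9
```

```bash
python3 - <<'E'
from h import *
go([.552,.1756,.027],77); print(env.get_obs()["qpos"].round(1))
s=Cam("scene");t=Cam("top")
# tray refinement: tray corners at rim z=.026
g=((t.im.min(2)>150)).astype(bool)
cv2.imwrite("pics/a4.png",np.hstack([cv2.resize(s.im[120:260,180:340],None,fx=2.4,fy=2.4),cv2.resize(t.im[130:270,170:330],None,fx=2.4,fy=2.4)]))
E
```

```text
pos [0.5506 0.1743 0.1502] rot [-1.7997e+02  3.0000e-02  7.9260e+01] delta tool [0.0016 0.0012 0.1232]
turn 2.2600198853032794
[-37.6  13.4  20.  100.9  -4.9  66.7 -26.9]
```

View pics/a4.png

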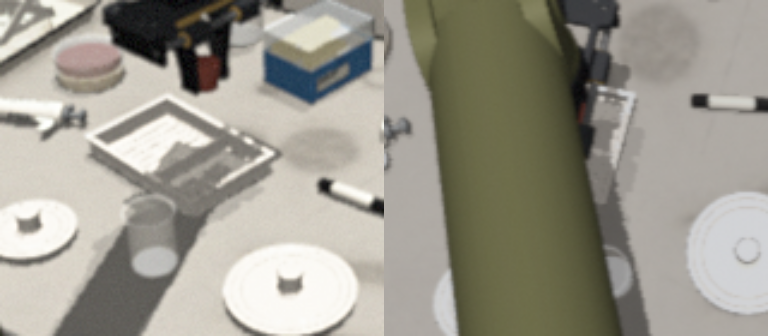

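The gripper holds the stopper (205,70), and its shadow falls on the narrow bay. Now lower and release.

To row units: 0.122 m / 0.6 = 0.2033, 0.115 m / 0.6 = 0.1917.

Request:
jog_arm:
  increments: "0.0017 0.0017 0.0583 0 0;0.0017 0.0017 0.1167 0 0;0.0017 0.0017 0.1667 0 0;0.0017 0.0017 0.1917 0 0;0.0017 0.0017 0.2033 0 0;0.0017 0.0017 0.2033 0 0;0.0017 0.0017 0.2033 0 0.05;0.0017 0.0017 0.2033 0 0.05"

```text
time_s: 14.38
tool_pos: [0.5535, 0.1755, 0.0303]
tool_rot: [179.8, -0.1, 79.1]
force: [-0.8, 0.1, 0.7]
grip_width: 0.0395
grasp_force: 0.0
```

Request:
jog_arm:
  increments: "0 0 0 0 0.05;0 0 0 0 0.05;0 0 -0.0667 0 0.05;0 0 -0.1333 0 0.05;0 0 -0.2 0 0.087;0 0 -0.2167 0 0.087"

```text
time_s: 14.88
tool_pos: [0.5559, 0.1761, 0.1665]
tool_rot: [179.4, -0.4, 79.1]
force: [1.3, 0.5, 1.0]
grip_width: 0.0567
grasp_force: 0.0
```

```bash
python3 -c "
from h import *
go([.406,.143,.2],77)"
```

```text
pos [0.5559 0.1761 0.1665] rot [179.43  -0.41  79.09] delta tool [-0.0607 -0.1406 -0.0353]
turn 2.088600473727979
```

```bash
python3 - <<'E'
from h import *
t,s=Cam("top"),Cam("scene")
S=lambda u,v:(165+u/2.6-.3,150+v/2.6-.3); T=lambda u,v:(185+u/2.9-.33,120+v/2.9-.33)
print("base", tri(t,T(230,362),s,S(205,207)), s.on(S(205,207),.002), t.on(T(230,362),.002), s.on(S(201,150),.07), t.on(T(228,356),.07))
go([.406,.143,.15],77)
im=cv2.imread("pics/top0.png"); print(s.px([.406,.143,.07]),s.px([.406,.143,0]))
cv2.imwrite("pics/a5.png",np.hstack([cv2.resize(s.im[130:250,190:320],None,fx=3,fy=3),cv2.resize(im[215:275,235:300],None,fx=6,fy=6,interpolation=cv2.INTER_CUBIC)]))
E
```

```text
base (array([4.07844020e-01, 1.49492835e-01, 1.04174307e-04]), np.float64(0.00045674667437959753)) [0.40604136 0.14819836 0.002     ] [0.4078221  0.14907633 0.002     ] [0.40846452 0.14624877 0.07      ] [0.40689134 0.14233163 0.07      ]
pos [0.5545 0.1759 0.1631] rot [179.61  -0.3   79.1 ] delta tool [-0.0604 -0.1397  0.0118]
turn 2.1040464830737733
[242.48257355 208.36766565] [245.31920421 230.61709315]
```

View pics/a5.png

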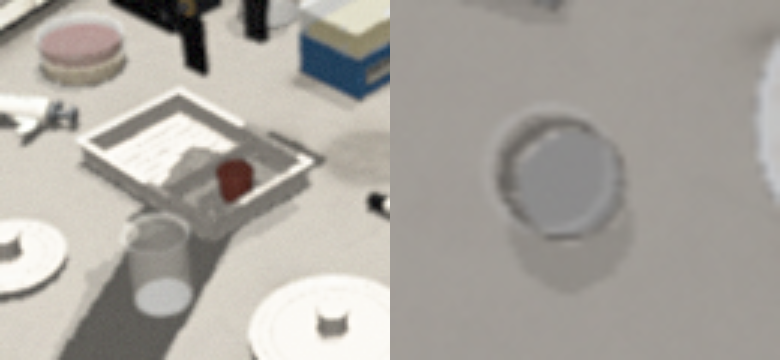

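The stopper lies in the narrow bay (235,180), and the beaker is at about (0.407, 0.146). Moving over it and descending.

To row units: -0.139 m / 0.6 = -0.2317, -0.07 m / 0.6 = -0.1167.

Request:
jog_arm:
  increments: "-0.0233 -0.0583 0 0 0.087;-0.0467 -0.1167 0 0 0.087;-0.07 -0.175 0 0 0.087;-0.095 -0.2317 0 0 0.087;-0.095 -0.2317 0.0333 0 0.087;-0.095 -0.2317 0.0667 0 0.087;-0.095 -0.2317 0.0667 0 0.087;-0.095 -0.2317 0.0667 0 0.087"

```text
time_s: 15.65
tool_pos: [0.4034, 0.1448, 0.1174]
tool_rot: [-179.9, 0.1, 79.1]
force: [0.3, -0.1, 0.8]
grip_width: 0.0869
grasp_force: 0.0
```

```bash
python3 - <<'E'
from h import *
go([.407,.146,.045],77); print(env.get_obs()["qpos"].round(1))
s=Cam("scene");t=Cam("top")
cv2.imwrite("pics/a6.png",np.hstack([cv2.resize(s.im[130:260,180:310],None,fx=3,fy=3),cv2.resize(t.im[190:320,200:330],None,fx=3,fy=3)]))
E
```

```text
pos [0.4034 0.1448 0.1174] rot [-1.7985e+02  1.3000e-01  7.9100e+01] delta tool [0.002  0.0034 0.0724]
turn 2.1047924729156904
[-41.7  -3.3  18.  122.    1.2  61.4 -35.2]
```

View pics/a6.png

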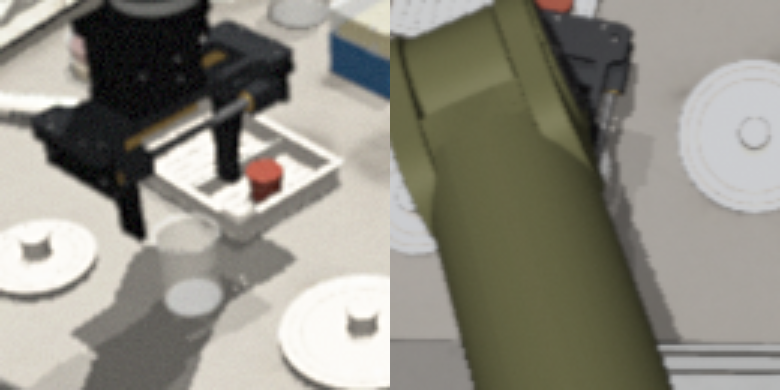

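The beaker rim (185,235) lies between the finger tips (135,235) and (232,180). Descend and grip.

To row units: 0.071 m / 0.6 = 0.1183, 0.003 m / 0.6 = 0.005.

Request:
jog_arm:
  increments: "0.0033 0.005 0.0417 0 0.087;0.0033 0.005 0.0833 0 0.087;0.0033 0.005 0.11 0 0.087;0.0033 0.005 0.1183 0 0.087;0.0033 0.005 0.1183 0 0.087;0.0033 0.005 0.1183 0 0;0.0033 0.005 0.1183 0 0;0.0033 0.005 0.1183 0 0"
  grip_force: 10

```text
time_s: 16.42
tool_pos: [0.4092, 0.1473, 0.0489]
tool_rot: [179.9, -0.1, 79.1]
force: [0.6, -0.9, 0.5]
grip_width: 0.0742
grasp_force: 0.0
```

Request:
jog_arm:
  increments: "0 0 0 0 0;0 0 0 0 0;0 0 0 0 0;0 0 0 0 0;0 0 0 0 0"

```text
time_s: 16.83
tool_pos: [0.4081, 0.147, 0.0478]
tool_rot: [180.0, -0.0, 79.1]
force: [-1.1, -0.1, 1.1]
grip_width: 0.0518
grasp_force: 10.0
```

To row units: 0.144 m / 0.6 = 0.24, 0.139 m / 0.6 = 0.2317.

Request:
jog_arm:
  increments: "0 0 -0.05 0 0;0 0 -0.1 0 0;0 0 -0.1333 0 0;0.0467 0.0467 -0.1333 0 0;0.095 0.0933 -0.1333 0 0;0.1433 0.14 -0.1333 0 0;0.1917 0.1867 -0.1333 0 0;0.24 0.2317 -0.1333 0 0"

```text
time_s: 17.5
tool_pos: [0.5731, 0.263, 0.1272]
tool_rot: [-180.0, 0.0, 79.1]
force: [-0.1, -0.4, -0.1]
grip_width: 0.0517
grasp_force: 10.0
```

Request:
jog_arm:
  increments: "0 0 0 0 0;0 0 0 0 0;0 0 0 0 0"
  lines: "1,2"

```text
time_s: 17.75
tool_pos: [0.5711, 0.2611, 0.1265]
```

```bash
python3 - <<'E'
from h import *
go([.572,.262,.053],77)
s=Cam("scene")
cv2.imwrite("pics/a7.png",cv2.resize(s.im[110:250,180:340],None,fx=3,fy=3))
E
```

```text
pos [0.5711 0.2611 0.1265] rot [-1.7992e+02  1.2000e-01  7.9090e+01] delta tool [0.0012 0.0008 0.0735]
turn 2.0904174555739417
```

View pics/a7.png

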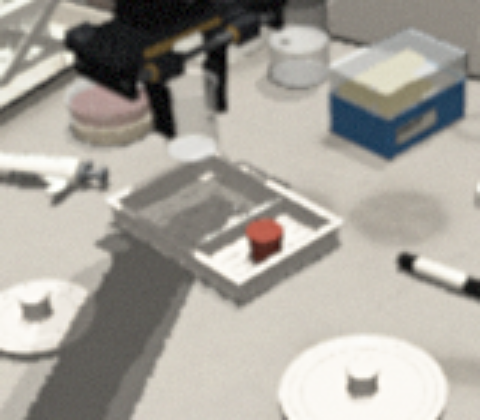

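The beaker is held at (192,130), above the wide bay (195,205). Lower it gently and release.

Request:
jog_arm:
  increments: "0.0017 0.0017 0.05 0 0;0.0017 0.0017 0.0917 0 0;0.0017 0.0017 0.1133 0 0;0.0017 0.0017 0.1233 0 0;0.0017 0.0017 0.1233 0 0;0.0017 0.0017 0.1233 0 0;0.0017 0.0017 0.1233 0 0.064;0.0017 0.0017 0.1233 0 0.064"

```text
time_s: 18.47
tool_pos: [0.5741, 0.2632, 0.0554]
tool_rot: [179.9, -0.1, 79.1]
force: [-0.6, -0.5, -0.1]
grip_width: 0.0583
grasp_force: 0.0
```

Request:
jog_arm:
  increments: "0 0 0 0 0.064;0 0 0 0 0.064;0 0 -0.0667 0 0.064;0 0 -0.1333 0 0.064;0 0 -0.2 0 0.064;0 0 -0.25 0 0.064;0 0 -0.25 0 0.064"

```text
time_s: 19.05
tool_pos: [0.5769, 0.2642, 0.2123]
tool_rot: [179.4, -0.5, 79.1]
force: [1.4, 0.5, 0.2]
grip_width: 0.0639
grasp_force: 0.0
```

```bash
python3 - <<'E'
from h import *
t,s=Cam("top"),Cam("scene")
im=cv2.imread("pics/top0.png")
# tub rim and lid from first top image
h=cv2.resize(im[130:225,380:465],None,fx=4.6,fy=4.6,interpolation=cv2.INTER_CUBIC)
cv2.imwrite("pics/a8.png",np.hstack([cv2.resize(s.im[120:240,200:300],(364,437)),h]))
M=[.392,-.2676,.2]; go(M,180); print(env.get_obs()["qpos"].round(1))
E
```

```text
pos [0.5739 0.2631 0.2057] rot [ 1.7983e+02 -1.6000e-01  7.9100e+01] delta tool [-0.5555 -0.0783  0.004 ]
turn 79.10249176166104
[-42.2  17.2  18.7  89.6  -5.7  73.9 -33.6]
```

View pics/a8.png

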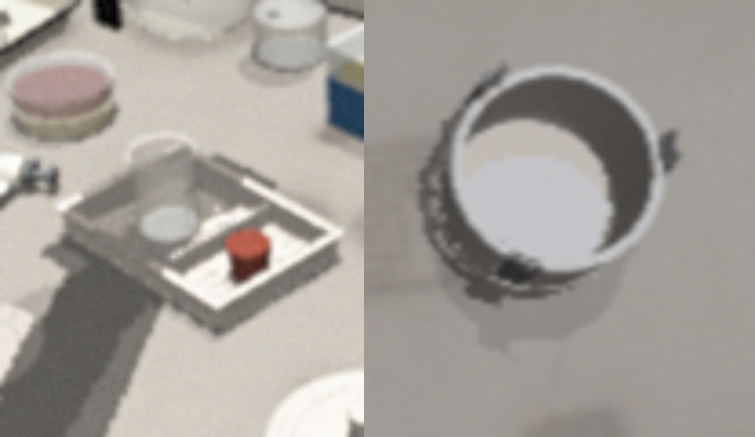

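The beaker stands in the wide bay at (165,200) and the stopper is still in place. The tub clips sit at (490,80), (670,150) and (518,268). Next I'll fit the tub rim and the medium lid from both views.

```bash
cat > fit.py <<'E'
from h import *
def ringfit(cam,mask,c,z,r0,r1,n=8):
    v,u=np.nonzero(mask); P=np.array([cam.on((a,b),z)[:2] for a,b in zip(u,v)]); c=np.array(c,float)
    for _ in range(n):
        r=np.hypot(*(P-c).T); Q=P[(r>r0)&(r<r1)]
        s=np.linalg.lstsq(np.c_[2*Q,np.ones(len(Q))],(Q**2).sum(1),rcond=None)[0]; c=s[:2]
    return c.round(4),round(float(np.sqrt(s[2]+c@c)),4),len(Q)
E
python3 - <<'E'
from fit import *
t,s=Cam("top"),Cam("scene")
for n,cam,rng in (("top",t,(380,130,465,225)),("scene",s,(385,180,475,260))):
    for th in (150,170,185):
        m=np.zeros(cam.im.shape[:2],bool); x0,y0,x1,y1=rng; m[y0:y1,x0:x1]=cam.im.min(2)[y0:y1,x0:x1]>th
        print(n,th,"tub",ringfit(cam,m,(.6,-.247),.084,.0505,.060))
b=(395,220,460,285)
for cam,bb in ((t,(395,220,460,285)),(s,(365,265,440,325))):
    for th in (160,180): print("lidM",circ(cam,cam.blobs(cam.im.min(2)>th,bb)[0],.012))
E
```

```text
top 150 tub (array([ 0.5998, -0.2491]), 0.0552, 432)
top 170 tub (array([ 0.6001, -0.2494]), 0.055, 388)
top 185 tub (array([ 0.5992, -0.2484]), 0.0544, 262)
scene 150 tub (array([ 0.5995, -0.2475]), 0.0552, 325)
scene 170 tub (array([ 0.5991, -0.2478]), 0.055, 275)
scene 185 tub (array([ 0.5993, -0.2482]), 0.055, 236)
lidM (array([ 0.3896, -0.2665]), 0.0884)
lidM (array([ 0.3906, -0.2684]), 0.0559)
lidM (array([ 0.4   , -0.2661]), 0.0908)
lidM (array([ 0.4003, -0.2651]), 0.0904)
```

To row units: -0.328 m / 0.6 = -0.5467, -0.287 m / 0.6 = -0.4783.

Request:
jog_arm:
  increments: "-0.0683 -0.0097 0 0 0.06;-0.1367 -0.0193 0 0 0.06;-0.205 -0.0288 0 0 0.06;-0.2733 -0.0383 0 0 0.06;-0.3417 -0.0483 0 0 0.06;-0.41 -0.0578 0 0 0.06;-0.4783 -0.0675 0 0 0.06;-0.5467 -0.077 0 0 0.06"
  lines: "1,2"

```text
time_s: 19.92
tool_pos: [0.4635, -0.0522, 0.2019]
```

Request:
jog_arm:
  increments: "-0.0683 -0.0097 0 0 0.05;-0.1367 -0.0193 0 0 0.05;-0.205 -0.0288 0 0 0.05;-0.2733 -0.0383 0 0 0.05;-0.3417 -0.0483 0.0333 0 0.05;-0.38 -0.0537 0.1 0 0.05;-0.38 -0.0537 0.1667 0 0.05;-0.38 -0.0537 0.2167 0 0.05"
  lines: "1,3"

```text
time_s: 20.58
tool_pos: [0.3885, -0.2701, 0.0711]
tool_rot: [-179.9, 0.0, 78.8]
```

Request:
jog_arm:
  increments: "0 0 0 0 0.05;0 0 0 0 0.05"
  lines: "1,2"

```text
time_s: 20.75
tool_pos: [0.3884, -0.2676, 0.0716]
```

```bash
python3 -c "
from h import *
go([.392,-.268,.032],79)
print(env.get_obs()['qpos'])"
```

```text
pos [ 0.3884 -0.2676  0.0716] rot [-1.796e+02  3.000e-02  7.906e+01] delta tool [0.0003 0.0039 0.0396]
turn 0.056388295325064064
[-14.53711092   7.51220906  48.70750047 119.77223248  -6.59985563
  55.78957918  26.73816362]
```

To row units: 0.039 m / 0.6 = 0.065, 0.036 m / 0.6 = 0.06.

Request:
jog_arm:
  increments: "0 0.0042 0.0333 0 0.05;0 0.0042 0.06 0 0.05;0 0.0042 0.065 0 0.05;0 0.0042 0.065 0 0.05;0 0.0042 0.065 0 0;0 0.0042 0.065 0 0;0 0.0042 0.065 0 0;0 0.0042 0.065 0 0"
  grip_force: 15

```text
time_s: 21.42
tool_pos: [0.394, -0.269, 0.0355]
tool_rot: [179.9, -0.0, 79.1]
force: [-0.6, 0.5, 0.4]
grip_width: 0.031
grasp_force: 0.2
```

Request:
jog_arm:
  increments: "0 0 0 0 0;0 0 0 0 0;0 0 0 0 0;0 0 0 0 0;0 0 0 0 0.04;0 0 0 0 0.04;0 0 0 0 0.04"

```text
time_s: 22.0
tool_pos: [0.3933, -0.2689, 0.0344]
tool_rot: [-180.0, 0.0, 79.1]
force: [0.4, 0.3, -0.2]
grip_width: 0.0363
grasp_force: 0.0
```

The manual's scale: shifts go in shares of 600 mm and turns go in shares of 60 degrees. Converting my numbers, 56 degrees / 60 = 0.9333.

Request:
jog_arm:
  increments: "0 0 0 0.1167 0.04;0 0 0 0.2333 0.04;0 0 0 0.35 0.04;0 0 0 0.4667 0.04;0 0 0 0.5833 0.04;0 0 0 0.7 0.04;0 0 0 0.8167 0.04;0 0 0 0.9333 0.04"
  lines: "1,3"

```text
time_s: 22.67
tool_pos: [0.3933, -0.2689, 0.0344]
tool_rot: [180.0, 0.0, 22.8]
```

Request:
jog_arm:
  increments: "0 0 0 0.1167 0.04;0 0 0 0.2333 0.04;0 0 0 0.35 0.04;0 0 0 0.4667 0.04;0 0 0 0.5667 0.04;0 0 0 0.5667 0.04;0 0 0.0017 0.5667 0;0 0 0.0017 0.5667 0"
  lines: "1,3"

```text
time_s: 23.33
tool_pos: [0.3932, -0.2687, 0.0333]
tool_rot: [-180.0, 0.0, -10.7]
```

Request:
jog_arm:
  increments: "0 0 0 0 0;0 0 0 0 0;0 0 0 0 0;0 0 0 0 0;0 0 0 0 0"
  grip_force: 25

```text
time_s: 23.75
tool_pos: [0.3933, -0.2689, 0.0336]
tool_rot: [-180.0, -0.0, -10.9]
force: [0.0, -0.4, -0.1]
grip_width: 0.0243
grasp_force: 25.0
```

```bash
python3 -c "
from h import *
go([.5995,-.2484,.18])
print(env.get_obs()['qpos'])"
```

```text
pos [ 0.3933 -0.2689  0.0336] rot [-179.99   -0.    -10.89] delta tool [ 0.1986 -0.0591 -0.1464]
[-26.66732547  18.20916498  64.7999109  121.31092418 -20.86218519
  52.60587902 -50.87380459]
```

To row units: -0.1464 m / 0.6 = -0.244, -0.14 m / 0.6 = -0.2333.

Request:
jog_arm:
  increments: "0 0 -0.0333 0 0;0 0 -0.1 0 0;0 0 -0.1667 0 0;0 0 -0.2333 0 0;0.0583 -0.0175 -0.244 0 0;0.1167 -0.035 -0.244 0 0;0.175 -0.0525 -0.244 0 0;0.2333 -0.07 -0.244 0 0"
  lines: "1,3"

```text
time_s: 24.42
tool_pos: [0.5426, -0.2518, 0.1824]
tool_rot: [-179.6, -0.4, -10.7]
```

Request:
jog_arm:
  increments: "0.05 -0.015 0 0 0;0.0983 -0.0283 0 0 0;0.0983 -0.0283 0 0 0;0.0983 -0.0283 0 0 0;0.0983 -0.0283 0 0 0"

```text
time_s: 24.83
tool_pos: [0.599, -0.2493, 0.1795]
tool_rot: [179.9, 0.1, -10.9]
force: [-0.2, -1.2, -0.8]
grip_width: 0.024
grasp_force: 25.0
```

```bash
python3 - <<'E'
from fit import *
go([.6,-.249,.155])
print(env.get_obs()['qpos'].round(1))
t,s=Cam("top"),Cam("scene")
cv2.imwrite("pics/a9.png",np.hstack([cv2.resize(s.im[150:270,370:490],(400,400),interpolation=cv2.INTER_CUBIC),cv2.resize(t.im[115:235,360:480],(400,400),interpolation=cv2.INTER_CUBIC)]))
E
```

```text
pos [ 0.599  -0.2493  0.1795] rot [ 1.7994e+02  8.0000e-02 -1.0940e+01] delta tool [ 0.001  -0.0005  0.0245]
[-22.8  30.1  59.2  89.5 -26.3  75.7 -61.3]
```

View pics/a9.png

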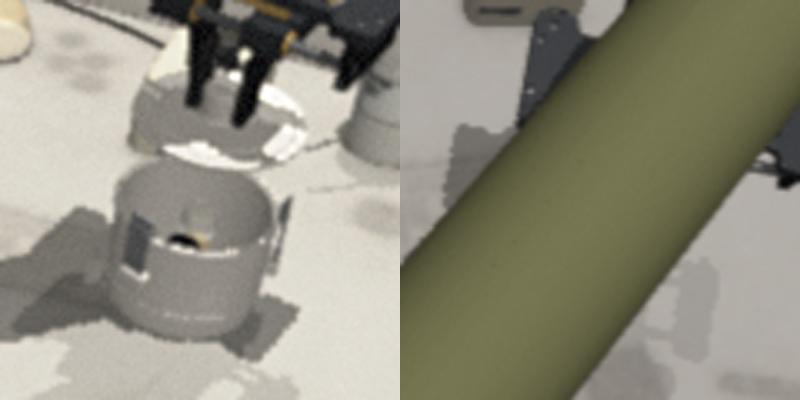

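The lid (215,120) is held level over the tub and its clips. Lower it to just above the clips, check, then press.

To row units: 0.053 m / 0.6 = 0.0883, 0.05 m / 0.6 = 0.0833.

Request:
jog_arm:
  increments: "0.0017 0 0.0333 0 0;0.0017 0 0.0667 0 0;0.0017 0 0.0833 0 0;0.0017 0 0.0883 0 0;0.0017 0 0.0883 0 0;0.0017 0 0.0883 0 0"

```text
time_s: 25.43
tool_pos: [0.601, -0.2492, 0.128]
tool_rot: [180.0, -0.1, -10.9]
force: [0.1, -0.8, -0.4]
grip_width: 0.024
grasp_force: 25.0
```

Request:
jog_arm:
  increments: "0 0 0.005 0 0;0 0 0.01 0 0;0 0 0.01 0 0;0 0 0.01 0 0"

```text
time_s: 25.77
tool_pos: [0.6012, -0.2486, 0.1215]
tool_rot: [-180.0, -0.0, -10.9]
force: [-0.9, 1.7, 3.0]
grip_width: 0.0241
grasp_force: 25.0
```

To row units: 0.006 m / 0.6 = 0.01, 0.003 m / 0.6 = 0.005.

Request:
jog_arm:
  increments: "0 0 0.005 0 0;0 0 0.01 0 0;0 0 0.01 0 0;0 0 0.01 0 0"
  only: "pos|force|rot"

```text
tool_pos: [0.6008, -0.2487, 0.1158]
tool_rot: [-180.0, 0.0, -10.9]
force: [-2.3, 2.0, 5.1]
grasp_force: 25.0
```

Request:
jog_arm:
  increments: "0 0 0.0033 0 0;0 0 0.0067 0 0;0 0 0.0067 0 0;0 0 0.0067 0 0"
  only: "pos|force|rot"

```text
tool_pos: [0.6001, -0.2481, 0.111]
tool_rot: [-179.9, 0.1, -10.9]
force: [-4.7, 2.9, 5.2]
grasp_force: 25.0
```

To row units: 0.004 m / 0.6 = 0.0067, -0.001 m / 0.6 = -0.0017.

Request:
jog_arm:
  increments: "-0.0017 -0.0008 0.0033 0 0;-0.0017 -0.0008 0.0067 0 0;-0.0017 -0.0008 0.0067 0 0;-0.0017 -0.0008 0.0067 0 0"
  only: "pos|force|rot"

```text
tool_pos: [0.6001, -0.248, 0.1089]
tool_rot: [-179.9, -0.0, -10.9]
force: [-5.5, 4.8, 15.9]
grasp_force: 25.0
```

Request:
jog_arm:
  increments: "0 0 0.0033 0 0;0 0 0.0067 0 0;0 0 0.0067 0 0;0 0 0.0067 0 0"
  only: "pos|force|rot"

```text
tool_pos: [0.601, -0.2482, 0.1078]
tool_rot: [-179.9, -0.2, -10.9]
force: [-9.9, 7.5, 28.2]
grasp_force: 25.0
```

To row units: -0.006 m / 0.6 = -0.01, -0.003 m / 0.6 = -0.005.

Request:
jog_arm:
  increments: "0 0 -0.005 0 0;0 0 -0.01 0 0;0 0 -0.01 0 0.04;0 0 -0.01 0 0.04;0 0 -0.01 0 0.04"
  only: "pos|force|rot|time"

```text
time_s: 27.52
tool_pos: [0.5998, -0.2485, 0.1085]
tool_rot: [179.9, 0.0, -10.9]
force: [-0.1, 0.4, -0.2]
grasp_force: 0.0
```

Request:
jog_arm:
  increments: "0 0 -0.05 0 0.04;0 0 -0.1167 0 0.04;0 0 -0.1667 0 0.04;0 0.05 -0.2 0 0.04;0 -0.0667 -0.2 0 0.04;0 -0.1333 -0.2 0 0.04;0 -0.2 -0.2 0 0.04;0 -0.2667 -0.2 0 0.04"
  only: "pos|force|rot|time"

```text
time_s: 28.18
tool_pos: [0.6259, -0.1134, 0.229]
tool_rot: [-180.0, -0.0, -11.0]
force: [0.4, 0.8, -0.3]
grasp_force: 0.0
```

```bash
python3 - <<'E'
from fit import *
t,s=Cam("top"),Cam("scene")
cv2.imwrite("pics/a10.png",np.hstack([cv2.resize(s.im[160:270,380:490],(400,400),interpolation=cv2.INTER_CUBIC),cv2.resize(t.im[115:235,360:480],(400,400),interpolation=cv2.INTER_CUBIC)]))
E
```

```text
(no output)
```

View pics/a10.png

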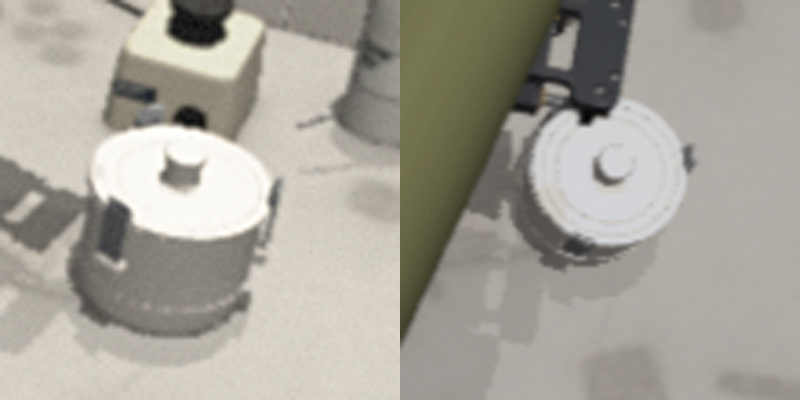

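The lid sits on the rim with its knob at (183,150), and two clips are visible. I'll move the arm clear and measure height, centring and level.

Request:
jog_arm:
  increments: "0 -0.0667 0 0 0.04;0 -0.1333 0 0 0.04;0 -0.2 0 0 0.04;0 -0.2667 0 0 0.04;0 -0.3333 0 0 0.04;0 -0.3333 0 0 0.04;0 -0.3333 0 0 0.04"
  only: "pos|force|time"

```text
time_s: 28.87
tool_pos: [0.6639, 0.0866, 0.2278]
force: [0.3, -1.2, 0.3]
grasp_force: 0.0
```

```bash
python3 - <<'E'
from fit import *
t,s=Cam("top"),Cam("scene")
for n,cam,rng in (("top",t,(385,130,460,215)),("scene",s,(395,185,465,235))):
    for th in (175,190):
        m=cam.im.min(2)>th; c=cam.blobs(m,rng)[0]; print(n,th,[ (z,circ(cam,c,z)) for z in (.088,)])
cv2.imwrite("pics/a11.png",np.hstack([cv2.resize(s.im[170:250,390:470],(400,400),interpolation=cv2.INTER_CUBIC),cv2.resize(t.im[125:215,375:465],(400,400),interpolation=cv2.INTER_CUBIC)]))
E
```

```text
top 175 [(0.088, (array([ 0.5993, -0.2489]), 0.0562))]
top 190 [(0.088, (array([ 0.5988, -0.2486]), 0.0551))]
scene 175 [(0.088, (array([ 0.62  , -0.2517]), 0.0815))]
scene 190 [(0.088, (array([ 0.5998, -0.2499]), 0.0552))]
```

View pics/a11.png

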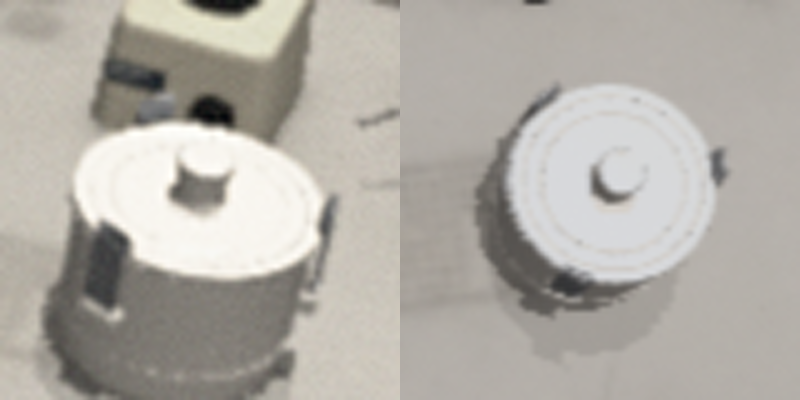

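```bash
python3 - <<'E'
from h import *
t,s=Cam("top"),Cam("scene")
print(tri(t,(375+(222-.5)*.225,125+170*.225-.4),s,(390+207/5-.4,170+154/5-.4)))
print(t.px([.6,-.2485,.111]),s.px([.6,-.2485,.111]), env.get_obs()["joint_velocities"].round(2).max())
E
```

```text
(array([ 0.59857631, -0.24888411,  0.11316821]), np.float64(0.0007243011362809007))
[424.59125664 162.45246877] [430.70441597 200.8088154 ] 0.22
```

```bash
python3 -c "
from cell import env
print(env.sign_off())"
```

```text
the job is handed in; nothing more can be done
None
```

I handed the job in: both vials are in the tub under the medium lid, which is pressed flat on the rim. The beaker stands in the wide bay and the stopper lies in the narrow bay. The last camera measurements put the lid centred and at the right height, but they can't show directly that every clip has snapped, and no verdict came back.

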